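# Back off the jig clamp and slide the tube to its stop

## Robot

A 6-joint arm with a two-finger parallel gripper is mounted at the origin on the work surface. World frame = base frame: x ahead of the robot, y to its left, z up, the work surface at z = 0. Lengths are in m, angles in rad, forces in N, time in s.
With the tool pointing down it reaches from about 0.3 to 0.95 m from the base axis. Payload 3.1 kg.
Tool frame: the origin (TCP) lies between the finger pads; the fingertips stand 14 mm ahead of it and the grasp point (between the pads) lies 5 mm behind it; z points along the fingers, y is the line along which they close (so a half turn about z gives the same grasp; the last joint's range is limited). The gripper opens to 85 mm and grips with 20 to 120 N. Pads are 22 mm wide; open, the fingers measure 114 mm over their backs; the gripper's body (76 mm by 85 mm) begins 54 mm behind the grasp point. The pads swing forward as they close: fully open they stand 13 mm farther back than shut.
Start: joints at [-0.07, 0.308, 1.634, -0, 1.2, -0.07], TCP at [0.625, -0, 0.245] pointing down, gripper open.
Joint ranges: [-3.06, 3.06], [-0.79, 1.96], [0.05, 2.63], [-1.19, 4.34], [0.05, 2.64], [-2.94, 2.94]. Speed limits (rad/s): [2.79, 2.79, 3.14, 3.14, 3.14, 3.14].

## Interface

Orientations are given as a 3x3 rotation matrix whose columns are the frame's x, y, z axes.
In Python, from workcell import bot gives the robot as it stands.
- The arm moves only by the shell command python3 -m inch 'ROWS' [FORCE]. ROWS is JSON, a list of rows, each a list of 7 numbers: the shift along the tool's x, y, z as a fraction of full scale, then the turn, a rotation vector about the tool's x, y, z as a fraction of full scale, then the closure, from 0 (fully open) to 1 (shut). In form: [[tx, ty, tz, ax, ay, az, claw], ...]. A call has exactly 5 rows; each row is the pose to reach, as a shift and turn from the pose commanded when the call began, along the tool's axes at that moment, turning the shorter way round; what a row does not reach only later rows make up. Full scale, the value 1, is 100 mm for a shift and 180 degrees for a turn. A row lasts 1/10 s, in which the tool goes at most 50 mm and 8.59 degrees, less where a joint would pass 70% of its speed; a pose out of reach is approached as far as the arm can. A call with a number of a shift or a turn outside -1 to 1 is refused whole. A call with a gripper value outside its range is refused whole. The fingers move at their own pace and stop on an object; FORCE is the grip in N (left out, the last holds). Time passes only in rows, so rows that repeat a pose let the fingers close, or fill a call up. It gives the time, the measured TCP pose, the force, the opening and the grip force at its end, in the units of the state.
- bot.sense(): the state, without advancing time (a new reading comes with each control period).
- bot.capture(name): name is "scene" or "side" or "wrist"; returns a dict with "frame" (420x560x3 uint8, red, green, blue), "fx", "fy", "cx", "cy" (pixels), "R" (3x3) and "t" (3): a world point X has camera coordinates R X + t; the wrist camera has in their place "hand_eye" (4x4, takes a point from camera to tool coordinates, whose origin is the TCP and whose axes are the flange's). Camera axes: x right, y down, z forward; pixel columns grow to the right and rows downward; lengths in m; the calibration is good to about 2 mm. A picture is of the moment at which its call begins: read the wrist's pose just before it. There is no depth.
- bot.finish_job(): hands the job in; it is judged then, once.
Trained networks look in the newest picture that a camera, given by its name, has taken for a name from the list of things; names that differ only in an ending like _2 or _b are one class to them, and where a whole thing is asked for, a point or a joint stands for the part that bears it (a point fixed in the world has none). Each returns a list of dicts, best first, with "score" (0 to 1); they miss things now and then, are a little off and sometimes report something else, mostly with a low value. They report only what shows in the picture. A call takes as long as a camera call. They do not tell look-alikes from the thing itself.
- bot.outline_of(target, camera): "region" (420x560 bool, what is visible of it) and "rect" ([left, top, right, bottom] in pixels, round what is visible of it).
The state is a dict: "t": time; "joints": joint angles; "qd": joint speeds; "effort": joint torques, N m; "ee_pos": TCP position; "tcp_rot": TCP orientation; "contact_force": force on the tool from outside, world axes, zero at the start; "torque": the same for the moment, N m; "grip_width": opening from 0.0 (shut) to 1.0 (fully open); "gripper_force": force on a finger pad.
Only numpy, scipy, OpenCV 4.12 (cv2) and the standard library are available. Lean on these libraries where they do the work, as an engineer would, in place of code of your own. Each camera call takes 0.05 s, during which the arm holds its last target. There are 200 camera calls.

## Task

The square tube in the welding jig is held against the fence by the screw clamp. With a fingertip, roll the clamp's knurled handwheel two full turns in the loosening direction (anticlockwise as seen from the wheel's outer face), then push the freed tube along the fence with the fingertips until its end is up against the end stop. Leave the wheel two turns open, grip and lift nothing, and leave the other things on the table where they are.

Things in the scene. Friction and masses are not known exactly. Their poses are not given: they have to be found in the camera images.
- jig: Fixed dark steel base plate on the table, 191 x 360 x 12 mm. Origin at table height. x points from the clamp across the tube to the fence, y along the tube towards the end stop, z up. The plate covers x -66 to +125, y -180 to +180 mm. Fence: bar 14 mm thick, its face at x = +50 mm, y -125 to +125 mm, top 42 mm above the table. Cap screws 6 mm high at the corners.
- clamp: Fixed blue clamp block on the jig plate, 36 mm (x) x 44 mm (y), 40 mm high, on a foot 62 mm long in y. Origin under its centre, on the plate (12 mm above the table). Axes as the jig's. The spindle runs along x, 22 mm above this origin: handwheel on the -x (robot's) side, a 23 mm round pad on the +x side pressing the tube to the fence. Its place along y varies.
- wheel_center (a point): Centre of the knurled steel handwheel, on the level spindle axis (along the clamp's x), 34 mm above the table. 56 mm in diameter over 32 small straight ribs, 22 mm wide. Its top is 62 mm above the table, 10 mm higher than the block; its middle is 25 mm clear of the block's face when tight. It moves out to -x by 4 mm a turn. A white line across the rim and faces is at the top when tight.
- wheel (a joint): Angle of the handwheel, rad: 0 when tight, as at the start, growing as it is loosened; one turn = 6.283; runs to 5 turns. Loosening is anticlockwise seen from its outer (-x) face: the top of the wheel goes towards the clamp's +y. It turns stiffly (0.05 N m, about 2 N at the rim) and stays where it is left.
- tube: Loose steel square tube, 40 x 200 x 40 mm, closed by welded caps at both ends, about 0.7 kg, lying on the jig plate with one side against the fence. Origin at the centre of its underside (12 mm above the table). y runs along its length towards the end stop, z up.
- tube_center (a point): Centre of the tube (32 mm above the table).
- tube_push_end (a point): Centre of the flat end face of the tube away from the end stop (32 mm above the table): push here, towards the tube's +y. 100 mm from the tube's centre.
- tube_stop_end (a point): Centre of the other end face, which is to meet the end stop; it starts 35 to 75 mm from it.
- stop_face (a point): Point on the end stop's face, 32 mm above the table, where the centre of the tube's end is to arrive. Axes as the jig's. The stop is a steel block, 62 mm wide, its top 48 mm above the table, its face at the jig's y = +130 mm.
- stud: Knurled-headed steel stud standing on its head on the jig plate behind the fence, 34 mm across, 60 mm high: bystander, not to be disturbed. Origin under its middle.
- offcut: Flat steel offcut 28 x 60 x 10 mm on the jig plate behind the fence: bystander, not to be disturbed. Origin under its middle.
- pliers: Locking pliers lying on the table, 230 mm long, 20 mm high: bystander, not to be disturbed. Origin under its middle.
- hammer: Hammer lying on the table, 240 mm long: bystander, not to be disturbed. Origin under its middle.
- brush: Wire brush lying on the table, 220 mm long: bystander, not to be disturbed. Origin under its middle.
- square: Triangular magnetic square lying on the table, 95 mm sides, 16 mm high: bystander, not to be disturbed. Origin under its middle.
- spray: Spray can standing on the table, 56 mm across, 165 mm high: bystander, not to be disturbed. Origin under its middle.
- flatbar: Flat steel bar 25 x 220 x 6 mm lying on the table beyond the jig: bystander, not to be disturbed. Origin under its middle.
There are look-alikes about, which are no part of the job. Leave any blue or green look-alike of the tube alone.

How it is judged:
On the way, in this order (a step that is already met when the one before it is completed fails the run):
1. the handwheel is rolled two full turns open (within a quarter turn) while the tube still lies where it was clamped, within 8 mm (value of joint wheel between 10.9956 and 14.1372 rad and distance of tube_center from where it was at the start of the episode below 0.008 m), for 0.2 s.
2. the tube is pushed along the fence up against the end stop (y of tube_stop_end in the frame of stop_face between -0.003 and 0.003 m and x of tube_center in the frame of stop_face between -0.008 and 0.008 m and angle between the y axis of jig and the y axis of tube, either way round below 0.06 rad), for 0.2 s.
At the end, for the whole second after the job is handed in: The handwheel stands 1.75 to 2.25 turns from tight and is still; the tube lies flat and still on the jig plate with its end within 3 mm of the end stop, within 8 mm of its line along the fence and within 0.06 rad of parallel to it; nothing is touched (all of step 2 and value of joint wheel between 10.9956 and 14.1372 rad and height (world z) of tube_center between 0.029 and 0.035 m and angle between tube's own z axis and vertical below 0.05 rad and linear speed of tube below 0.01 m/s and velocity of joint wheel between -0.05 and 0.05 rad/s).
It fails at once if the tube is lifted off the plate (by 6 mm) or tipped (height (world z) of tube_center above 0.038 m or angle between tube's own z axis and vertical above 0.15 rad).
It fails at once if the tube is gripped: the grasp point between the fingers is inside the tube's outline while they touch it (contact force between the fingers and tube above 2 N and x of the grasp point in the frame of tube between -0.02 and 0.02 m and y of the grasp point in the frame of tube between -0.08 and 0.08 m and z of the grasp point in the frame of tube below 0.045 m).
It fails at once if the handwheel is gripped: the grasp point between the fingers is inside the wheel, within 33 mm of its centre, while they touch it (contact force between the fingers and wheel above 2 N and distance between the grasp point and wheel_center below 0.033 m).
It fails at once if one of the other things on the table or the jig is moved by more than 30 mm (distance of any of stud, offcut, pliers, hammer, brush, square, spray, flatbar from where it was at the start of the episode above 0.03 m).
It also fails if it takes over 72 s, if anything falls off the work surface, if the arm or the gripper's body presses on something with over 40 N, if the wrist force passes 120 N, or if a joint passes its speed limit or range.

## Working session

There is one attempt and no reset: what is moved stays moved. The work goes in short steps, Python scripts to look and compute and a shell command to move; the robot and the scene stay as the last step left them, time stands still between calls to the robot, and variables do not carry over. Pictures are saved under pics/ and viewed, at most 10 in all, crops included, and the job is handed in when it is done.

```bash
mkdir -p pics; ls
python3 - <<'E'
from workcell import bot
import cv2,numpy as np
s=bot.sense();print(s)
for n in ("scene","side"):
    c=bot.capture(n);cv2.imwrite(f"pics/{n}0.png",c["frame"][:,:,::-1])
    print(n,c["fx"],c["fy"],c["cx"],c["cy"],np.round(c["R"],4).tolist(),np.round(c["t"],4).tolist())
    for k in ("jig","clamp","wheel","tube","stop_face","stud"):
        try: print(k,[(round(o["score"],2),o["rect"]) for o in bot.outline_of(k,n)][:3])
        except Exception as e: print(k,e)
E
```

```text
pics
{'t': 0.0, 'joints': array([-6.96829221e-02,  3.09001004e-01,  1.63520986e+00, -3.46106753e-06,
        1.19968926e+00, -6.97128696e-02]), 'qd': array([ 0.00047819,  0.00050169,  0.00029146, -0.00061523,  0.00081922,
       -0.00186168]), 'effort': array([ 1.43707580e-04, -4.15252447e+01, -2.76667070e+01, -1.74997494e-04,
        1.01000658e-02, -1.14578896e-05]), 'ee_pos': array([6.24202289e-01, 3.80669545e-05, 2.44038425e-01]), 'tcp_rot': array([[-3.10250016e-05,  9.99997350e-01, -2.30209177e-03],
       [ 9.99999987e-01,  3.13875334e-05,  1.57443325e-04],
       [ 1.57515165e-04, -2.30208686e-03, -9.99997338e-01]]), 'contact_force': array([0.10885364, 0.39670433, 0.38710033]), 'torque': array([ 0.01428569, -0.01381373,  0.00083731]), 'gripper_force': 0.0, 'grip_width': 1.0013591953955274}
scene 416.7609768442575 416.7609768442575 278.07871329677977 209.33989324332993 [[-0.109, 0.994, 0.0053], [0.8268, 0.0936, -0.5547], [-0.5519, -0.0561, -0.832]] [0.0495, -0.3569, 1.4738]
jig [(0.6, [191.4, 221.3, 334.6, 301.0])]
clamp [(0.86, [249.6, 209.2, 274.8, 241.6]), (0.32, [253.6, 209.7, 273.9, 218.8])]
wheel []
tube [(0.85, [289.0, 159.8, 346.0, 209.1]), (0.79, [215.9, 240.2, 295.7, 261.4]), (0.68, [178.0, 110.3, 223.1, 147.2])]
stop_face [(0.97, [194.3, 217.9, 333.3, 301.7])]
stud [(0.74, [210.4, 261.4, 220.5, 281.4]), (0.51, [221.4, 238.2, 293.8, 263.3])]
side 412.0918013680551 412.0918013680551 282.8431275635268 210.62959096721414 [[0.8655, -0.5008, 0.0137], [-0.2929, -0.5279, -0.7972], [0.4065, 0.6859, -0.6036]] [-0.4131, 0.1949, 0.7897]
jig [(0.65, [264.7, 173.8, 409.0, 284.1])]
clamp [(0.95, [279.3, 219.0, 329.0, 247.5])]
wheel [(0.67, [284.8, 221.3, 303.7, 244.2])]
tube [(0.97, [223.2, 254.6, 301.5, 335.1]), (0.86, [189.2, 190.7, 232.9, 256.2]), (0.84, [135.1, 372.7, 269.3, 420.0])]
stop_face [(0.8, [267.3, 170.1, 404.8, 285.1]), (0.6, [281.1, 217.8, 331.3, 247.1])]
stud [(0.68, [373.3, 220.1, 391.0, 246.5])]
```

Run:
```python
import cv2,numpy as np
a=cv2.imread("pics/scene0.png");b=cv2.imread("pics/side0.png")
a=cv2.resize(a[90:330,140:440],(800,600)[:2] if 0 else (750,600),interpolation=cv2.INTER_CUBIC);cv2.imwrite("pics/a.png",a)
b=cv2.resize(b[140:380,170:470],(750,600),interpolation=cv2.INTER_CUBIC);cv2.imwrite("pics/b.png",b)
```

```text
(no output)
```

View pics/a.png

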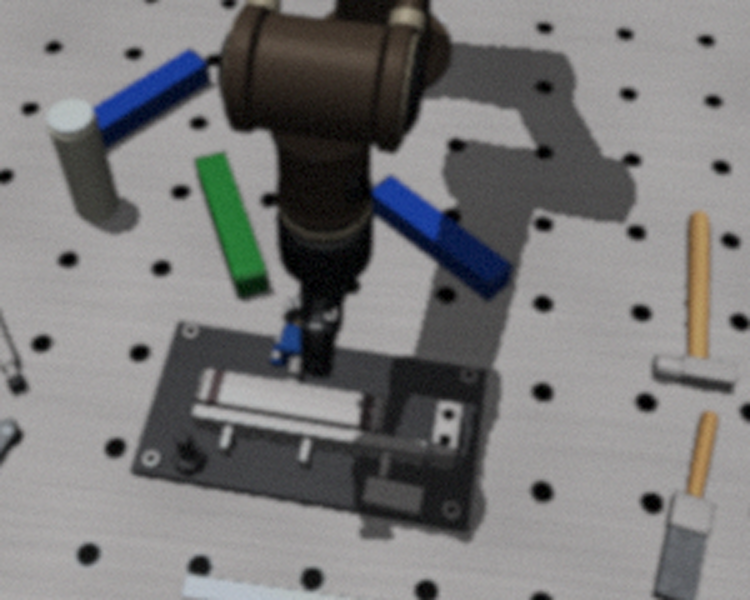

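View pics/b.png

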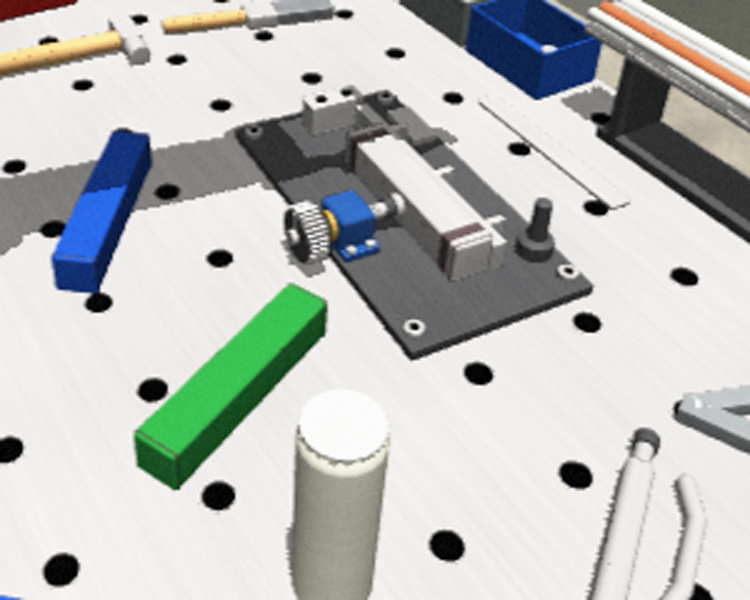

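The pictures show the jig with the one bare-steel tube in the scene crop at (285,400), lying against the fence with the stop to its right at (447,425). In the side crop the knurled wheel is at (306,232). The tube look-alikes are blue at (150,100) and (440,237) and green at (232,225) in the scene crop. The bare one in the jig fits the description, because it is clamped against the fence.

```bash
cat > h.py <<'E'
import numpy as np,cv2
from workcell import bot
def cam(n):
    s=bot.sense();c=bot.capture(n)
    if n=="wrist":
        T=np.eye(4);T[:3,:3]=s["tcp_rot"];T[:3,3]=s["ee_pos"]
        E=np.linalg.inv(T@np.array(c["hand_eye"]));c["R"]=E[:3,:3];c["t"]=E[:3,3]
    return c
def proj(c,X):
    p=np.atleast_2d(X)@np.array(c["R"]).T+c["t"];return p[:,:2]/p[:,2:]*[c["fx"],c["fy"]]+[c["cx"],c["cy"]]
def ray(c,uv,z):
    d=np.array(c["R"]).T@[(uv[0]-c["cx"])/c["fx"],(uv[1]-c["cy"])/c["fy"],1];o=-np.array(c["R"]).T@c["t"]
    return o+d*(z-o[2])/d[2]
def rz(a):
    return np.array([[np.cos(a),-np.sin(a),0],[np.sin(a),np.cos(a),0],[0,0,1]])
E
python3 - <<'E'
from h import *
from scipy.optimize import least_squares
S=cam("scene");D=cam("side")
sc=lambda p:np.array(p)/2.5+[140,90]
sd=lambda p:np.array(p)/2.5+[170,140]
C=np.array([[-.066,-.18,.012],[-.066,.18,.012],[.125,.18,.012],[.125,-.18,.012]])
A=sc([(180,322),(491,370),(470,527),(133,472)]);B=sd([(413,352),(238,129),(388,92),(592,287)])
f=lambda p:np.r_[(proj(S,C@rz(p[2]).T+[p[0],p[1],0])-A).ravel(),(proj(D,C@rz(p[2]).T+[p[0],p[1],0])-B).ravel()]
r=least_squares(f,[.7,0,0],loss="soft_l1");p=r.x;print(p,r.fun.round(1))
w=ray(D,(294.3,232.7),.034);J=lambda X:rz(-p[2])@(X-[p[0],p[1],0])
print("wheel",w,J(w))
print("tube push top-edge",J(ray(D,sd((447,240)),.052)),"stop end",J(ray(S,sc((365,397)),.052)), J(ray(S,sc((203,370)),.052)))
E
```

```text
[ 0.56947426 -0.01527727 -0.06953328] [-0.8 -0.9 -0.9 -0.5 -0.2  0.6 -1.2 -0.8 -0.4 -1.5 -1.3 -1.4 -0.1 -2.5
  1.  -2.5]
wheel [ 0.48133262 -0.04407626  0.034     ] [-0.08592777 -0.03485324  0.034     ]
tube push top-edge [ 0.0065372  -0.11410115  0.052     ] stop end [0.01588974 0.05214559 0.052     ] [ 0.01499111 -0.12475751  0.052     ]
```

The jig is at about (0.57, -0.015) with yaw -0.07, and the wheel at about (0.481, -0.044). I'll shut the gripper and move over for a closer wrist view.

```bash
python3 -m inch '[[-0.1,-0.2,0,0,0,0.005,1],[-0.2,-0.5,0,0,0,0.01,1],[-0.3,-0.8,0,0,0,0.022,1],[-0.45,-0.95,0,0,0,0.022,1],[-0.45,-0.95,0,0,0,0.022,1]]' 30
python3 -m inch '[[0,-0.2,0,0,0,0,1],[0,-0.4,0,0,0,0,1],[0,-0.45,0,0,0,0,1],[0,-0.45,0,0,0,0,1],[0,-0.45,0,0,0,0,1]]'
python3 - <<'E'
from h import *
c=cam("wrist");print(c["fx"],np.round(c["hand_eye"],3).tolist())
p=(.5695,-.0153)
G=lambda x,y,z: rz(-.0695)@[x,y,z]+[*p,0]
im=c["frame"][:,:,::-1].copy()
for q in [(-.066,-.18,.012),(-.066,.18,.012),(.125,.18,.012),(.125,-.18,.012),(-.086,-.035,.034),(.03,-.115,.052),(.03,.085,.052),(.03,.13,.048)]:
    u=proj(c,G(*q))[0];print(q,u.round(1));
    cv2.circle(im,tuple(int(v) for v in u),3,(0,0,255),1)
for k in("wheel","clamp","tube"):print(k,[(round(o["score"],2),o["rect"]) for o in bot.outline_of(k,"wrist")][:2])
cv2.imwrite("pics/w1.png",cv2.resize(im,(800,600)))
E
```

```text
t: 1.3
ee_pos: [0.5281, -0.0461, 0.2452]
tcp_rot: [[0.071, 0.997, -0.001], [0.997, -0.071, -0.001], [-0.001, -0.001, -1.0]]
contact_force: [0.5, 0.3, 0.9]
grip_width: 0.147
gripper_force: 0.0
t: 1.8
ee_pos: [0.4864, -0.0418, 0.2457]
tcp_rot: [[0.069, 0.998, 0.002], [0.998, -0.069, -0.0], [0.0, 0.002, -1.0]]
contact_force: [-0.2, -0.2, -0.8]
grip_width: -0.005
gripper_force: 0.0
354.618607080342 [[-0.0, -0.964, -0.265, 0.068], [1.0, -0.0, 0.0, -0.001], [-0.0, -0.265, 0.964, -0.128], [0.0, 0.0, 0.0, 1.0]]
(-0.066, -0.18, 0.012) [285.9 307.9]
(-0.066, 0.18, 0.012) [290.1 -58.6]
(0.125, 0.18, 0.012) [508.  -58.3]
(0.125, -0.18, 0.012) [452.6 307.7]
(-0.086, -0.035, 0.034) [267.8 187.5]
(0.03, -0.115, 0.052) [385.3 270.6]
(0.03, 0.085, 0.052) [405.5  51.4]
(0.03, 0.13, 0.048) [409.2  -7.6]
wheel [(0.65, [247.4, 155.8, 281.9, 212.3])]
clamp [(0.83, [245.4, 151.0, 366.4, 212.1])]
tube [(0.63, [355.8, 66.4, 422.2, 279.4]), (0.56, [25.4, 0.5, 156.3, 146.4])]
```

View pics/w1.png

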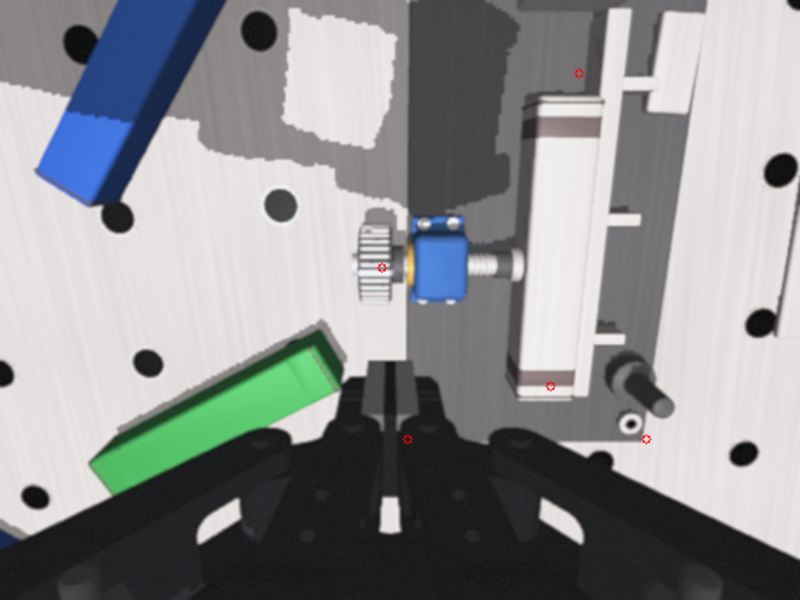

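The wrist picture shows the wheel's knurled rim centred at (375,264), the clamp pad at (518,265), and the tube top from (565,100) to (545,396). The fit points land on their features.

Run:
```python
from h import *
c=cam("wrist");p=(.5695,-.0153);k=1/1.42857
J=lambda X:rz(.0695)@(X-[*p,0])
for n,uv,z in [("wheel l",(359,264),.058),("wheel r",(391,264),.058),("wheel low",(375,303),.04),("wheel hi",(375,223),.04),("stop end",(566,99),.052),("push end",(545,396),.052),("fence face L",(602,100),.052)]:
    X=ray(c,np.array(uv)*k,z);print(n,X.round(4),J(X).round(4))
print(bot.sense()["ee_pos"])
T=(rz(-.0695)@[-.088,-.035,.034]+[*p,0]);print(T, bot.sense()["tcp_rot"].T@(T-bot.sense()["ee_pos"]))
```

```text
wheel l [ 0.4664 -0.0358  0.058 ] [-0.1014 -0.0276  0.058 ]
wheel r [ 0.4866 -0.0372  0.058 ] [-0.0811 -0.0276  0.058 ]
wheel low [ 0.4737 -0.0671  0.04  ] [-0.092  -0.0583  0.04  ]
wheel hi [ 0.4779 -0.0128  0.04  ] [-0.0916 -0.0039  0.04  ]
stop end [0.597  0.0537 0.052 ] [0.0226 0.0707 0.052 ]
push end [ 0.5868 -0.1388  0.052 ] [ 0.0259 -0.122   0.052 ]
fence face L [0.6183 0.0517 0.052 ] [0.044  0.0702 0.052 ]
[ 0.48568985 -0.04191959  0.24525777]
[ 0.4792819  -0.04410443  0.034     ] [-0.0026282  -0.00628324  0.21125647]
```

```bash
python3 -m inch '[[0,-0.05,0.3,0,0,0,1],[-0.1,-0.1,0.7,0,0,0,1],[-0.2,-0.11,1,0,0,0,1],[-0.2,-0.11,1,0,0,0,1],[-0.2,-0.11,1,0,0,0,1]]'
python3 -m inch '[[0,0,0.3,0,0,0,1],[0,0,0.55,0,0,0,1],[0,0,0.6,0,0,0,1],[0,0,0.6,0,0,0,1],[0,0,0.6,0,0,0,1]]'
python3 -m inch '[[0,0,0.05,0,0,0,1],[0,0,0.11,0,0,0,1],[0.05,0,0.11,0,0,0,1],[0.1,0,0.11,0,0,0,1],[0.2,0,0.11,0,0,0,1]]'
python3 -m inch '[[0.05,0,0,0,0,0,1],[0.1,0,0,0,0,0,1],[0.15,0,0,0,0,0,1],[0.2,0,0,0,0,0,1],[0.2,0,0,0,0,0,1]]'
python3 - <<'E'
from h import *
D=cam("side");im=D["frame"][180:280,240:365,::-1];cv2.imwrite("pics/s1.png",cv2.resize(im,(750,600),interpolation=cv2.INTER_CUBIC))
E
```

```text
t: 2.55
ee_pos: [0.4729, -0.0611, 0.1453]
tcp_rot: [[0.07, 0.998, -0.001], [0.998, -0.07, 0.0], [0.0, -0.001, -1.0]]
contact_force: [0.2, -0.0, 0.0]
grip_width: -0.001
gripper_force: 0.0
t: 3.05
ee_pos: [0.4747, -0.0613, 0.0872]
tcp_rot: [[0.069, 0.998, 0.004], [0.998, -0.069, -0.001], [-0.001, 0.004, -1.0]]
contact_force: [1.0, -0.0, 0.3]
grip_width: 0.004
gripper_force: 0.0
t: 3.55
ee_pos: [0.474, -0.0418, 0.0755]
tcp_rot: [[0.069, 0.998, -0.002], [0.998, -0.069, -0.001], [-0.002, -0.001, -1.0]]
contact_force: [-3.6, -2.8, 10.1]
grip_width: 0.003
gripper_force: 5.1
t: 4.05
ee_pos: [0.4755, -0.0204, 0.0741]
tcp_rot: [[0.068, 0.998, 0.0], [0.998, -0.068, 0.0], [0.0, -0.0, -1.0]]
contact_force: [0.3, 0.1, -0.4]
grip_width: 0.001
gripper_force: 0.0
```

View pics/s1.png

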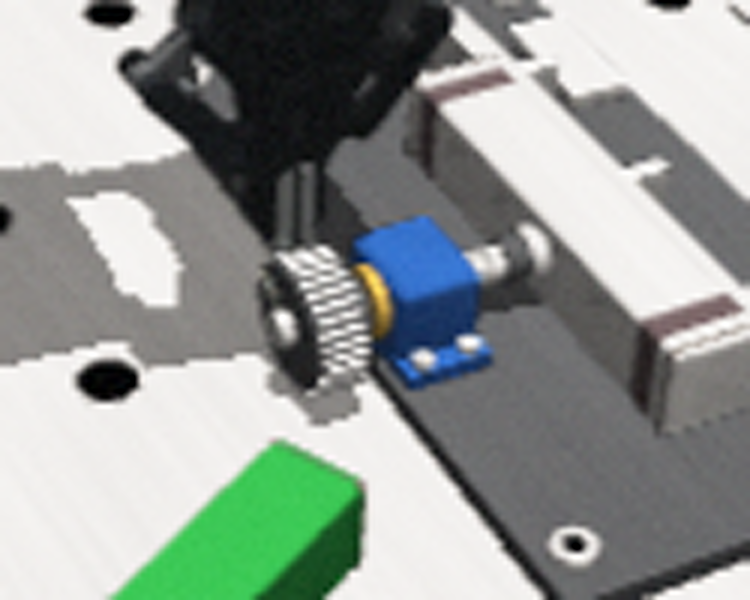

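The wheel felt a 10 N press and about 3 N along the rim, and the white line is no longer on the visible side. I'll return the finger and look with the wrist camera.

```bash
python3 -m inch '[[0,0,-0.2,0,0,0,1],[-0.2,0,-0.2,0,0,0,1],[-0.45,0,-0.2,0,0,0,1],[-0.5,0,-0.2,0,0,0,1],[-0.5,0,-0.2,0,0,0,1]]'
cat >> h.py <<'E'
def look(name,turns=0,view=True):
    c=cam("wrist");M=np.r_[rz(-.0695)@[-.0905-.004*turns,-.032,.034]+[.5695,-.0153,0]]
    im=c["frame"];th=np.radians(np.arange(-60,110,1.));W=np.arange(-.009,.0091,.001)
    P=np.array([[M+rz(-.0695)@[w,.028*np.sin(a),0]+[0,0,.028*np.cos(a)] for w in W] for a in th])
    uv=proj(c,P.reshape(-1,3)).astype(np.float32).reshape(len(th),len(W),2)
    U=cv2.remap(im,uv[...,0],uv[...,1],cv2.INTER_LINEAR)
    m=U.mean((1,2));print("top",[(int(np.degrees(th[i])),int(m[i])) for i in np.argsort(-m)[:8]])
    u=proj(c,M)[0].astype(int);x0,y0=max(u[0]-60,0),max(u[1]-60,0)
    crop=cv2.resize(im[y0:y0+120,x0:x0+120,::-1],(500,500),interpolation=cv2.INTER_CUBIC)
    un=cv2.resize(U[:,:,::-1],(200,500));cv2.imwrite("pics/"+name,np.hstack([crop,un]))
E
python3 -c "
from h import *
look('w2.png')"
```

```text
t: 4.6
ee_pos: [0.4719, -0.0716, 0.0941]
tcp_rot: [[0.071, 0.997, -0.0], [0.997, -0.071, 0.0], [0.0, -0.0, -1.0]]
contact_force: [-0.9, -0.3, -0.2]
grip_width: 0.002
gripper_force: 0.0
top [(-59, 166), (-59, 159), (-58, 152), (57, 150), (-45, 149), (58, 149), (56, 148), (-46, 148)]
```

View pics/w2.png

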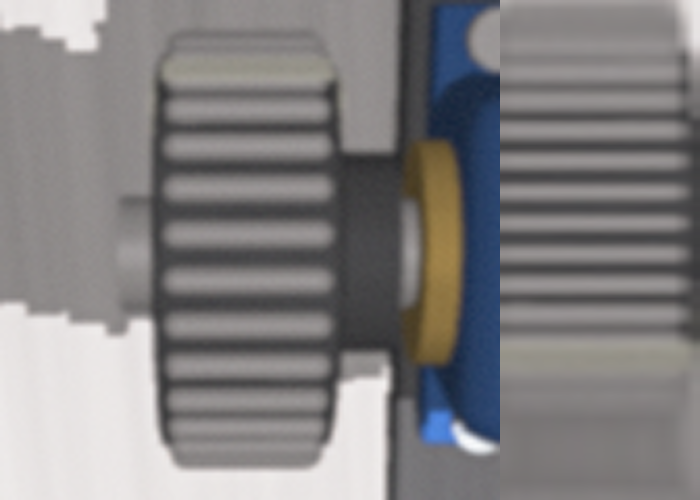

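The yellowish-white line is at row 357 of the unwrapped strip, about 61° in the loosening direction, so one swipe gave roughly 60°. I'll lengthen the stroke and follow the arc.

```bash
sed -i 's/m=U.mean((1,2));.*/V=U.astype(float);m=(V[...,0]+V[...,1]-2*V[...,2]).mean(1);print("line",[(int(np.degrees(th[i])),int(m[i])) for i in np.argsort(-m)[:5]])/; s/-60,110,1/-90,120,1/' h.py
python3 -c "
from h import *
look('w2b.png')"
python3 -m inch '[[0,0,0.22,0,0,0,1],[0.06,0,0.22,0,0,0,1],[0.16,0,0.2,0,0,0,1],[0.36,0,0.2,0,0,0,1],[0.56,0,0.24,0,0,0,1]]'
python3 -m inch '[[0.06,0,-0.1,0,0,0,1],[-0.1,0,-0.22,0,0,0,1],[-0.4,0,-0.24,0,0,0,1],[-0.56,0,-0.24,0,0,0,1],[-0.56,0,-0.24,0,0,0,1]]'
python3 -c "
from h import *
look('w3.png')"
```

```text
line [(59, 21), (61, 21), (62, 21), (59, 21), (63, 21)]
t: 5.2
ee_pos: [0.4756, -0.0142, 0.0716]
tcp_rot: [[0.069, 0.998, -0.001], [0.998, -0.069, -0.0], [-0.0, -0.001, -1.0]]
contact_force: [0.7, 0.4, -0.9]
grip_width: -0.0
gripper_force: 0.0
t: 5.7
ee_pos: [0.473, -0.0724, 0.0957]
tcp_rot: [[0.071, 0.997, 0.002], [0.997, -0.071, -0.001], [-0.001, 0.002, -1.0]]
contact_force: [-0.8, -0.2, -0.4]
grip_width: 0.004
gripper_force: 0.0
line [(-67, 7), (-72, 7), (-68, 7), (-65, 7), (-74, 7)]
```

```bash
python3 -m inch '[[0,0,0.22,0,0,0,1],[0.06,0,0.22,0,0,0,1],[0.16,0,0.2,0,0,0,1],[0.36,0,0.2,0,0,0,1],[0.56,0,0.24,0,0,0,1]]'
python3 -m inch '[[0.06,0,-0.1,0,0,0,1],[-0.1,0,-0.22,0,0,0,1],[-0.4,0,-0.24,0,0,0,1],[-0.56,0,-0.24,0,0,0,1],[-0.56,0,-0.24,0,0,0,1]]' | grep ee_pos
python3 -c "
from h import *
look('w4.png',.6)"
python3 -m inch '[[0,0,0.22,0,0,0,1],[0.06,0,0.22,0,0,0,1],[0.16,0,0.2,0,0,0,1],[0.36,0,0.2,0,0,0,1],[0.36,0,0.2,0,0,0,1]]' |grep force
python3 -m inch '[[0.2,0,0.04,0,0,0,1],[0.24,0,-0.2,0,0,0,1],[-0.1,0,-0.22,0,0,0,1],[-0.36,0,-0.2,0,0,0,1],[-0.36,0,-0.2,0,0,0,1]]' | grep ee_pos
python3 -c "
from h import *
look('w5.png',.8)"
```

```text
t: 6.25
ee_pos: [0.4758, -0.014, 0.0718]
tcp_rot: [[0.069, 0.998, -0.001], [0.998, -0.069, -0.0], [-0.0, -0.001, -1.0]]
contact_force: [0.6, 0.6, -0.1]
grip_width: -0.002
gripper_force: 0.0
ee_pos: [0.473, -0.0723, 0.0958]
line [(-76, 7), (-73, 7), (-77, 7), (-78, 7), (-69, 7)]
contact_force: [-4.9, 2.2, 8.6]
gripper_force: 4.6
ee_pos: [0.4727, -0.0718, 0.0954]
line [(-29, 24), (-31, 24), (-29, 24), (-27, 23), (-28, 23)]
```

The line is at -29°, so the wheel is at 331° after four strokes, about 90° per arc stroke. Four more should bring it to about 690°.

```bash
python3 -m inch '[[0,-0.02,0.22,0,0,0,1],[0.06,-0.02,0.22,0,0,0,1],[0.16,-0.02,0.2,0,0,0,1],[0.36,-0.02,0.2,0,0,0,1],[0.56,-0.02,0.24,0,0,0,1]]' >/dev/null
python3 -m inch '[[0.06,0,-0.1,0,0,0,1],[-0.1,0,-0.22,0,0,0,1],[-0.4,0,-0.24,0,0,0,1],[-0.56,0,-0.24,0,0,0,1],[-0.56,0,-0.24,0,0,0,1]]' | grep ee_pos
python3 -c "
from h import *
look('w6.png',1.1)"
python3 -m inch '[[0,-0.02,0.22,0,0,0,1],[0.06,-0.02,0.22,0,0,0,1],[0.16,-0.02,0.2,0,0,0,1],[0.36,-0.02,0.2,0,0,0,1],[0.56,-0.02,0.24,0,0,0,1]]' >/dev/null
python3 -m inch '[[0.06,0,-0.1,0,0,0,1],[-0.1,0,-0.22,0,0,0,1],[-0.4,0,-0.24,0,0,0,1],[-0.56,0,-0.24,0,0,0,1],[-0.56,0,-0.24,0,0,0,1]]' | grep ee_pos
python3 -m inch '[[0,0,0.22,0,0,0,1],[0.06,0,0.22,0,0,0,1],[0.16,0,0.2,0,0,0,1],[0.36,0,0.2,0,0,0,1],[0.56,0,0.24,0,0,0,1]]' >/dev/null
python3 -m inch '[[0.06,0,-0.1,0,0,0,1],[-0.1,0,-0.22,0,0,0,1],[-0.4,0,-0.24,0,0,0,1],[-0.56,0,-0.24,0,0,0,1],[-0.56,0,-0.24,0,0,0,1]]' | grep ee_pos
python3 -c "
from h import *
look('w7.png',1.6)"
python3 -m inch '[[0,0,0.22,0,0,0,1],[0.06,0,0.22,0,0,0,1],[0.16,0,0.2,0,0,0,1],[0.36,0,0.2,0,0,0,1],[0.56,0,0.24,0,0,0,1]]' >/dev/null
python3 -m inch '[[0.06,0,-0.1,0,0,0,1],[-0.1,0,-0.22,0,0,0,1],[-0.4,0,-0.24,0,0,0,1],[-0.56,0,-0.24,0,0,0,1],[-0.56,0,-0.24,0,0,0,1]]' | grep ee_pos
python3 -c "
from h import *
look('w8.png',1.9)"
```

```text
ee_pos: [0.471, -0.072, 0.0958]
line [(59, 22), (57, 22), (59, 22), (58, 21), (61, 21)]
ee_pos: [0.4691, -0.0719, 0.0958]
ee_pos: [0.4691, -0.072, 0.0959]
line [(-76, 8), (-67, 7), (-66, 7), (-78, 7), (-77, 7)]
ee_pos: [0.4688, -0.0719, 0.0958]
line [(-41, 22), (-43, 22), (-42, 22), (-40, 21), (-44, 21)]
```

View pics/w8.png

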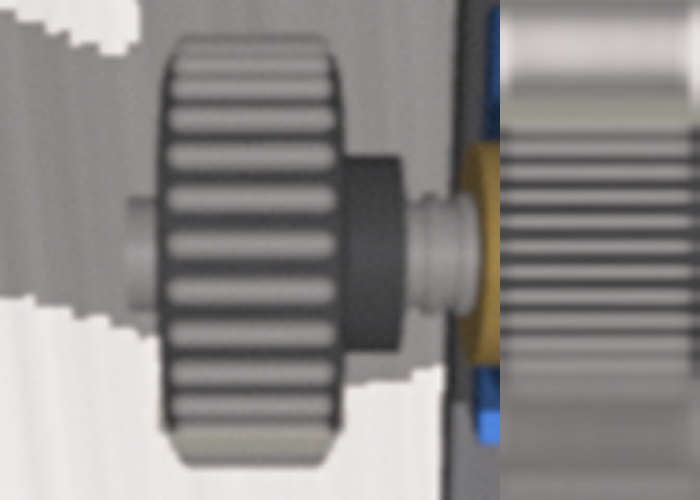

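The line is at about -43°, so the wheel is at about 677° and the spindle has come out by nearly 8 mm. One short stroke makes up the rest.

```bash
python3 -m inch '[[0,0,0.22,0,0,0,1],[0.06,0,0.22,0,0,0,1],[0.16,0,0.2,0,0,0,1],[0.27,0,0.2,0,0,0,1],[0.28,0,-0.1,0,0,0,1]]'|grep force
python3 -m inch '[[0,0,-0.2,0,0,0,1],[-0.28,0,-0.2,0,0,0,1],[-0.28,0,-0.1,0,0,0,1],[-0.28,0,0.1,0,0,0,1],[-0.28,0,0.1,0,0,0,1]]' | grep ee_pos
python3 - <<'E'
from h import *
look('w9.png',2)
D=cam("side");cv2.imwrite("pics/s2.png",cv2.resize(D["frame"][140:290,250:420,::-1],(680,600),interpolation=cv2.INTER_CUBIC))
E
```

```text
contact_force: [0.0, -0.6, -0.9]
gripper_force: 0.0
ee_pos: [0.4652, -0.0691, 0.0921]
line [(4, 28), (6, 28), (8, 28), (7, 28), (5, 28)]
```

View pics/s2.png

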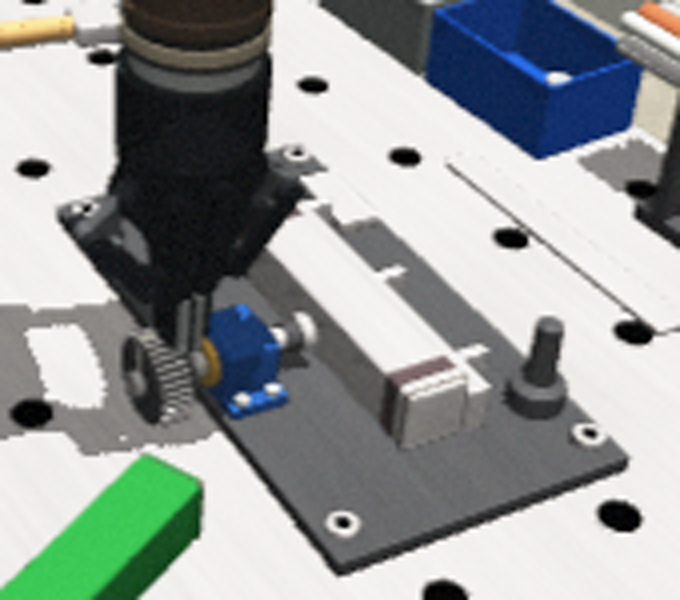

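The wheel is at about 726° (line at +6°), the pad stands clear of the tube, and the tube has not moved. Next I'll move the finger behind the tube's push end.

```bash
python3 -m inch '[[0,0,-0.3,0,0,0,1],[0,0,-0.6,0,0,0,1],[-0.3,0.3,-0.6,0,0,0,1],[-0.6,0.6,-0.6,0,0,0,1],[-0.6,0.6,-0.6,0,0,0,1]]' >/dev/null
python3 -m inch '[[-0.2,0.3,0,0,0,0,1],[-0.4,0.65,0,0,0,0,1],[-0.4,0.65,0,0,0,0,1],[-0.4,0.65,0,0,0,0,1],[-0.4,0.65,0,0,0,0,1]]' |grep -v force
python3 - <<'E'
from h import *
s=bot.sense();print("tool jig",rz(.0695)@(s["ee_pos"]-[.5695,-.0153,0]))
c=cam("wrist");J=lambda X:rz(.0695)@(X-[.5695,-.0153,0])
im=c["frame"][:,:,::-1].copy()
for q in [(.01,-.126,.052),(.05,-.126,.052),(.01,.074,.052),(.05,.074,.052),(.0,.13,.048),(.06,.13,.048)]:
    u=proj(c,rz(-.0695)@q+[.5695,-.0153,0])[0];print(q,u.round());cv2.circle(im,tuple(int(v) for v in u),3,(0,0,255),1)
cv2.imwrite("pics/w10.png",cv2.resize(im,(800,600)))
print([(round(o["score"],2),o["rect"]) for o in bot.outline_of("tube","wrist")])
E
```

```text
t: 14.1
ee_pos: [0.5846, -0.1779, 0.1539]
tcp_rot: [[0.069, 0.998, -0.002], [0.998, -0.069, 0.001], [0.001, -0.002, -1.0]]
grip_width: -0.002
tool jig [ 0.02640055 -0.16118348  0.15394974]
(0.01, -0.126, 0.052) [249. 165.]
(0.05, -0.126, 0.052) [310. 165.]
(0.01, 0.074, 0.052) [ 242. -234.]
(0.05, 0.074, 0.052) [ 322. -234.]
(0.0, 0.13, 0.048) [ 219. -381.]
(0.06, 0.13, 0.048) [ 346. -381.]
[(0.95, [241.1, 0.8, 309.4, 164.4]), (0.83, [0.0, 105.2, 91.0, 205.1])]
```

View pics/w10.png

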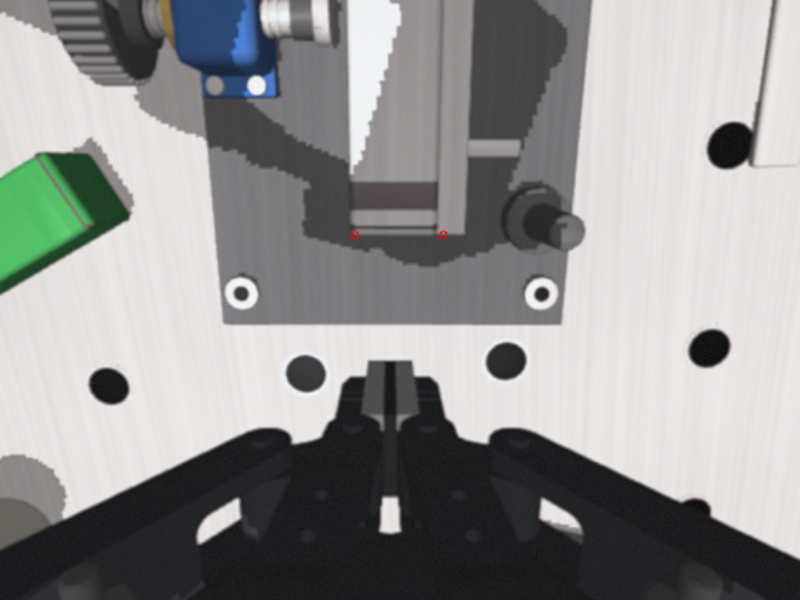

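The tube's push end lies at rows 234 and the predicted corners match it. The finger is on the tube's line and the stud at (540,220) is well to the side. Descending and pushing.

```bash
python3 -m inch '[[0,0.02,0.3,0,0,0,1],[0,0.02,0.6,0,0,0,1],[0,0.02,0.9,0,0,0,1],[0,0.02,1,0,0,0,1],[0,0.02,1,0,0,0,1]]' >/dev/null
python3 -m inch '[[0,0,0.15,0,0,0,1],[0,0,0.15,0,0,0,1],[0.05,0,0.15,0,0,0,1],[0.15,0,0.15,0,0,0,1],[0.2,0,0.15,0,0,0,1]]'
python3 -m inch '[[0.05,0,0,0,0,0,1],[0.1,0,0,0,0,0,1],[0.15,0,0,0,0,0,1],[0.2,0,0,0,0,0,1],[0.25,0,0,0,0,0,1]]'
python3 -m inch '[[0.05,0,0,0,0,0,1],[0.1,0,0,0,0,0,1],[0.15,0,0,0,0,0,1],[0.2,0,0,0,0,0,1],[0.2,0,0,0,0,0,1]]'
python3 -c "
from h import *
s=bot.sense();print('tool jig',rz(.0695)@(s['ee_pos']-[.5695,-.0153,0]))"
```

```text
t: 15.2
ee_pos: [0.5898, -0.1584, 0.04]
tcp_rot: [[0.069, 0.998, 0.001], [0.998, -0.069, -0.0], [0.0, 0.001, -1.0]]
contact_force: [0.5, 0.2, 0.4]
grip_width: 0.002
gripper_force: 0.0
t: 15.7
ee_pos: [0.5913, -0.1358, 0.0399]
tcp_rot: [[0.068, 0.998, 0.001], [0.998, -0.068, -0.003], [-0.003, 0.001, -1.0]]
contact_force: [-0.9, -6.0, 1.7]
grip_width: -0.0
gripper_force: 2.7
t: 16.2
ee_pos: [0.5927, -0.115, 0.0399]
tcp_rot: [[0.068, 0.998, 0.001], [0.998, -0.068, -0.001], [-0.001, 0.001, -1.0]]
contact_force: [0.1, -3.5, 2.6]
grip_width: -0.002
gripper_force: 1.7
tool jig [ 0.03008932 -0.09780941  0.0398531 ]
```

```bash
python3 -m inch '[[0.03,0,0,0,0,0,1],[0.06,0,0,0,0,0,1],[0.08,0,0,0,0,0,1],[0.1,0,0,0,0,0,1],[0.11,0,0,0,0,0,1]]'|egrep 'ee_pos|contact'
python3 -m inch '[[0.01,0,0,0,0,0,1],[0.02,0,0,0,0,0,1],[0.03,0,0,0,0,0,1],[0.04,0,0,0,0,0,1],[0.04,0,0,0,0,0,1]]'|egrep 'ee_pos|contact'
python3 -m inch '[[0.005,0,0,0,0,0,1],[0.01,0,0,0,0,0,1],[0.015,0,0,0,0,0,1],[0.02,0,0,0,0,0,1],[0.02,0,0,0,0,0,1]]'|egrep 'ee_pos|contact'
python3 -c "
from h import *
s=bot.sense();print('tool jig',rz(.0695)@(s['ee_pos']-[.5695,-.0153,0]))"
```

```text
ee_pos: [0.5934, -0.1049, 0.0399]
contact_force: [-0.8, -6.5, 1.1]
ee_pos: [0.5937, -0.1009, 0.0399]
contact_force: [-1.6, -5.7, 2.7]
ee_pos: [0.5938, -0.1007, 0.0399]
contact_force: [-1.9, -11.7, 2.1]
tool jig [ 0.03012722 -0.08352814  0.0398915 ]
```

The tool has stopped and the force is rising. I'll press a little more to confirm, then back off and look.

```bash
python3 -m inch '[[0.01,0,0,0,0,0,1],[0.02,0,0,0,0,0,1],[0.02,0,0,0,0,0,1],[0.02,0,0,0,0,0,1],[0.02,0,0,0,0,0,1]]'|egrep 'ee_pos|contact'
python3 -m inch '[[-0.05,0,0,0,0,0,1],[-0.2,0,0,0,0,0,1],[-0.4,0,0,0,0,0,1],[-0.5,0,-0.3,0,0,0,1],[-0.5,0,-0.6,0,0,0,1]]'|egrep 'ee_pos|contact'
python3 -m inch '[[0,0,-0.5,0,0,0,1],[0,0,-1,0,0,0,1],[0.4,0,-1,0,0,0,1],[0.8,0,-1,0,0,0,1],[1,0,-1,0,0,0,1]]'|egrep 'ee_pos|contact'
python3 -m inch '[[0.2,-0.2,0,0,0,0,1],[0.3,-0.4,0,0,0,0,1],[0.3,-0.5,0,0,0,0,1],[0.3,-0.5,0,0,0,0,1],[0.3,-0.5,0,0,0,0,1]]'|egrep 'ee_pos|contact'
python3 - <<'E'
from h import *
c=cam("wrist");im=c["frame"][:,:,::-1].copy()
for q in [(.01,-.07,.052),(.05,-.07,.052),(.01,.13,.048),(.05,.13,.048),(-.0985,-.032,.062)]:
    u=proj(c,rz(-.0695)@q+[.5695,-.0153,0])[0];print(q,u.round())
cv2.imwrite("pics/w11.png",cv2.resize(im,(800,600)))
look("w12.png",2)
E
```

```text
ee_pos: [0.5938, -0.1006, 0.04]
contact_force: [-2.3, -16.5, 1.7]
ee_pos: [0.5888, -0.1464, 0.0984]
contact_force: [1.0, -0.0, -0.6]
ee_pos: [0.5972, -0.043, 0.2]
contact_force: [0.2, -1.1, -0.6]
ee_pos: [0.55, -0.0129, 0.1996]
contact_force: [-0.9, -0.1, 0.6]
(0.01, -0.07, 0.052) [308. 281.]
(0.05, -0.07, 0.052) [355. 281.]
(0.01, 0.13, 0.048) [315.  24.]
(0.05, 0.13, 0.048) [371.  24.]
(-0.0985, -0.032, 0.062) [174. 244.]
line [(47, 7), (-6, 6), (50, 6), (-27, 6), (49, 6)]
```

View pics/w11.png

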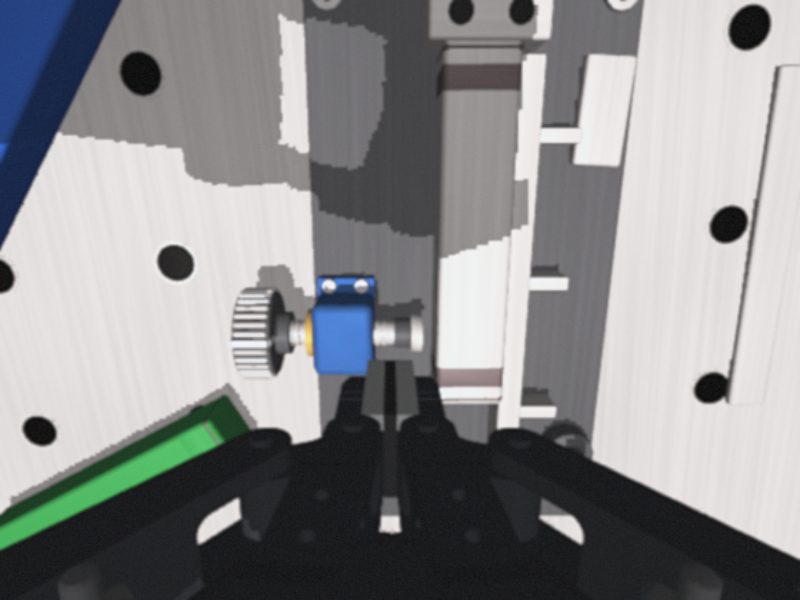

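The tube's far end at (480,42) meets the stop block, the tube lies along the fence, the wheel was not touched again, and the stud and offcut look undisturbed.

```bash
python3 -c "
from workcell import bot
print(bot.finish_job())"
```

```text
the job is handed in; nothing more can be done
None
```

I rolled the handwheel open to about two turns (measured about 726°), pushed the tube along the fence until it met the end stop, and handed the job in; no verdict came back.

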